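# Nest the empty test-piece tote in its mate on the spring stand

### The arm

A 7-joint arm with a two-finger parallel gripper is mounted at the origin on the work surface. World frame = base frame: x ahead of the robot, y to its left, z up, the work surface at z = 0. Lengths are in m, angles in rad, forces in N, time in s.
With the tool pointing down it reaches from about 0.4 to 0.875 m from the base axis. Payload 19.3 kg.
Tool frame: the origin (TCP) lies at the very end of the fingers, on their centre line; the grasp point (between the pads) lies 19 mm behind it (bot.pinch_z is the distance from the TCP to the grasp point, in m); y points along the fingers, x is the direction in which the jaws open and shut, and the axes are right-handed (so a half turn about y gives the same grasp; the last joint's range is limited). The gripper opens to 85 mm and grips with 20 to 120 N. Pads are 22 mm wide; open, the fingers measure 114 mm over their backs; the gripper's body (76 mm by 85 mm) begins 54 mm behind the grasp point. The pads swing forward as they close: fully open they stand 13 mm farther back than shut.
Start: joints at [-1.299, 0.521, -0.036, 1.599, 0.021, 1.021, -0.113], TCP at [0.21, 0.589, 0.231] pointing down, gripper open.
Joint ranges: [-2.91, 2.91], [-0.3, 2.13], [-1.5, 1.42], [0.17, 2.43], [-1.26, 4.41], [0.16, 1.93], [-2.52, 2.52]. Speed limits (rad/s): [1.89, 1.89, 2.39, 2.39, 3.01, 3.01, 3.01].

### API

Orientations are given as [roll, pitch, yaw] about the fixed x, y, z axes, in that order (R = Rz(yaw) Ry(pitch) Rx(roll)).
In Python, from workcell import bot gives the robot as it stands. The module is installed in compiled form; this text tells all that it offers.
- The arm moves only by the tool arm_command, never from a script. Its argument "moves" is a list of rows, each an object of numbers: "rx", "ry", "rz": the turn, a rotation vector about the tool's x, y, z in rad; "x", "y", "z": the shift along the tool's x, y, z in cm; "gripper": the opening, from -1 (shut) to 1 (fully open). In form: [{"rx": .., "ry": .., "rz": .., "x": .., "y": .., "z": .., "gripper": ..}, ...]. A call has 1 to 5 rows; each row is the pose to reach, as a shift and turn from the pose commanded when the call began, along the tool's axes at that moment; what a row does not reach only later rows make up. A row lasts 1/12 s, in which the tool goes at most 41.7 mm and 7.16 degrees, less where a joint would pass 70% of its speed; a pose out of reach is approached as far as the arm can. A call with a gripper value outside its range is refused whole. The fingers move at their own pace and stop on an object; "squeeze" is the grip in N (left out, the last holds). Time passes only in rows, so rows that repeat a pose let the fingers close. It gives the time, the measured TCP pose, the force and the opening at its end, in the units of the state.
- bot.observe(): the state, without advancing time (a new reading comes with each control period).
- bot.grab_frame(name): name is "scene" or "top" or "wrist"; returns (picture, depth): 480x640x3 uint8, red, green, blue; 480x640 float32, m along the optical axis (not along the pixel's ray), 0 where there is no reading.
- bot.camera_model(name): a dict with "vfov" (degrees; the focal length in pixels is half the picture's height over the tangent of half this angle, whatever the lens; pixels are square), "cx", "cy" (the principal point, pixels), "dist_coeffs" ([k1, k2, p1, p2, k3] as OpenCV has them; the pictures are not rectified), "extrinsics" (4x4, takes a point from camera to world coordinates); the wrist camera has in their place "mount" (4x4, takes a point from camera to tool coordinates, whose origin is the TCP and whose axes are the tool frame's). Camera axes: x right, y down, z forward; pixel columns grow to the right and rows downward; lengths in m; the calibration is good to about 2 mm. A picture is of the moment at which its call begins: read the wrist's pose just before it. camera_model takes no time and is no camera call.
- bot.job_done(): hands the job in, once; it reports no verdict.
Trained networks look in the newest picture that a camera, given by its name, has taken for a name from the list of things; names that differ only in an ending like _2 or _b are one class to them, and where a whole thing is asked for, a point or a joint stands for the part that bears it (a point fixed in the world has none). Each returns a list of dicts, best first, with "p" (0 to 1); they miss things now and then, are a little off and sometimes report something else, mostly with a low value. They report only what shows in the picture. A call takes as long as a camera call.
- bot.spot_in(name, camera): "box" ([left, top, right, bottom] in pixels, round what is visible of it).
- bot.masks_of(name, camera): "mask" (480x640 bool, what is visible of it) and "box" ([left, top, right, bottom] in pixels, round what is visible of it).
The state is a dict: "clock": time; "qpos": joint angles; "qd": joint speeds; "joint_efforts": joint torques, N m; "position": TCP position; "tool_rot": TCP orientation; "force": force on the tool from outside, world axes, zero at the start; "moment": the same for the moment, N m; "grip_width": finger opening in m.
Only numpy, scipy, OpenCV 4.12 (cv2) and the standard library are available. Lean on these libraries where they do the work, as an engineer would, in place of code of your own. Each camera call takes 0.05 s, during which the arm holds its last target.

### The job

Put the empty loose tote away inside the open tote that sits on the spring stand: as it lies it would only stack on the rim, so give it about half a turn, to face the same way as the lower one, so that its side lugs go down the slots, then press it down past the two roller catches until it is fully home on the lower tote's floor, and let go. Bear on it gently, the spring stand must never take more than about 25 N, and leave everything else on the bench where it is.

Things in the scene. Friction and masses are not known exactly. Their poses are not given: they have to be found in the camera images.
- tote: Loose grey plastic tote, empty, 0.25-0.46 kg, on the bench. Origin: centre of its underside; x along its length, z up. Body 140 (x) x 96 (y) x 60 high, walls 4, cross of dividers 50 high inside. At each short end a round bead, 8 above the underside, stands out to x = +-74. At the start its x axis points opposite to the lower tote's x axis, within 45 degrees.
- tote_grip (a point): Where to grip the loose tote: point on the vertical axis of its square post, 28 x 28, sides parallel to the tote's x and y, that stands in its middle from the floor to 100 above the underside (40 clear above the rim). Grip any two opposite faces. This point is 86 above the underside.
- tote_lug (a point): Foot of one of the loose tote's four round-nosed side lugs, at x 45, y 58, z 8 of the tote. On each long side (y + and -) are two lugs, centred at x = +45 and x = -20, 18 wide in x, standing out 10 (from y 48 to 58), from 8 to 46 above the underside.
- tote_lip (a point): Outer edge of the small finger lip (60 wide, 5 thick) at the rim of the loose tote's +x end, at x 84, z 60 of the tote; the -x end has none.
- lower_tote: Open grey tote, no post, fixed on the sprung pan, mouth up. Origin: centre of its underside (85 above the bench unloaded); x along its length, z up. Outside 164 (x) x 129 (y) x 56 high, floor 5 thick, cavity 156 x 101. Nested home, the loose tote's origin is 5 above this one, on the same vertical, x axes alike; the other way round it stacks at 48.
- slot_mouth (a point): Centre of the mouth of one of four slots in the lower tote's ledged long walls, at x 45, y 55.5, z 56 of the lower tote. On each long side are two, centred at x = +45 and x = -20, 22 wide in x, 10 deep in y, open at the top and almost to the floor. They take the lugs with 2 mm play each side in x.
- catch_point (a point): Innermost point of the sprung roller catch in the lower tote's +x end, at x 71, z 20.4 of the lower tote; its twin is in the -x end. The loose tote's beads meet the rollers about 14.5 mm above home; its weight does not pass them. A further push of several N (about 9, under 11 N if slow) snaps it past; then they hold it down.
- stand_base (a point): Centre of the spring stand at its base's rim, 35 above the bench; base 210 x 170, axes as the lower tote. The pan with the lower tote gives way straight down when pressed: not below 2 N, then about 3.3 mm per N, to a hard stop 40 down. It rises again when relieved, slowly, being damped.
- spool: Copper-coloured wire spool, 90 dia, 60 high, standing; origin at its underside. Leave alone.
- oil_bottle: White bottle, 60 dia, 150 high, standing; origin at its underside. Leave alone.
- hammer: Hammer lying on the bench, origin at its underside. Leave alone.
- wrench: Wrench lying on the bench, origin at its underside. Leave alone.
- test_bar: Flat steel bar 20 by 200 by 12 lying on the bench; origin at its underside. Leave alone.
- jaw_block: Small dark steel block 26 by 26 by 30 standing between the stand and the tote; origin at its underside. Leave alone.
- pin_cup: Small aluminium cup, 52 dia, 60 high; origin at its underside. Leave alone.

How it is judged:
On the way, in this order (a step that is already met when the one before it is completed fails the run):
1. the loose tote is lifted clear of the bench (height (world z) of tote above 0.06 m), for 0.1 s.
2. turned the right way round, its lugs are down in the slots of the lower tote (z of tote in the frame of lower_tote below 0.035 m and horizontal distance between tote and lower_tote below 0.008 m and angle between the x axis of tote and the x axis of lower_tote, either way round below 0.12 rad), for 0.1 s.
At the end, for the whole second after the job is handed in: The tote is nested fully home: its underside at most 8 mm above the lower tote's underside (home is 5), centres within 5 mm, long axes within 0.08 rad, upright within 0.05 rad, at rest, with the spring stand risen again (lower tote's underside more than 75 mm above the bench) (z of tote in the frame of lower_tote below 0.008 m and horizontal distance between tote and lower_tote below 0.005 m and angle between the x axis of tote and the x axis of lower_tote, either way round below 0.08 rad and angle between tote's own z axis and vertical below 0.05 rad and linear speed of tote below 0.02 m/s and height (world z) of lower_tote above 0.075 m); the robot touches nothing.
It fails at once if the loose tote bears on the lower tote with more than 25 N (contact force between tote and lower_tote above 25 N).
It fails at once if a bystander is moved by more than 30 mm (distance of any of spool, oil_bottle, hammer, wrench, test_bar, jaw_block, pin_cup from where it was at the start of the episode above 0.03 m).
It also fails if it takes over 51 s, if anything falls off the work surface, if the arm or the gripper's body presses on something with over 40 N, if the wrist force passes 120 N, or if a joint passes its speed limit or range.

## Working session

There is one attempt and no reset: what is moved stays moved. The work goes in short steps, Python scripts to look and compute and a tool call to move; the robot and the scene stay as the last step left them, time stands still between calls to the robot, and variables do not carry over. Pictures are saved under pics/ and viewed, and the job is handed in when it is done.

Besides the shell and the picture viewer there is one more tool, called after "Emit:" by a JSON object that holds its "api" and its "payload", one argument or row to a line. arm_command: Moves the arm, as the interface text tells. Its arguments: {"type":"object","properties":{"moves":{"type":"array"},"squeeze":{"type":"number"}},"required":["moves"]}

```bash
mkdir -p pics; cat > h.py <<'E'
import numpy as np, cv2
from workcell import bot
from scipy.spatial.transform import Rotation as R
def K(m):
    f=240/np.tan(np.radians(m["vfov"])/2); return np.array([[f,0,m["cx"]],[0,f,m["cy"]],[0,0,1.]])
def ext(name,st=None):
    m=bot.camera_model(name)
    if name!="wrist": return np.array(m["extrinsics"])
    T=np.eye(4);T[:3,:3]=R.from_euler('xyz',st["tool_rot"]).as_matrix();T[:3,3]=st["position"]
    return T@np.array(m["mount"])
def cloud(name,depth,T,mask=None):
    m=bot.camera_model(name)
    mk=depth>0
    if mask is not None: mk&=mask
    v,u=np.nonzero(mk)
    n=cv2.undistortPoints(np.stack([u,v],1).astype(np.float64)[:,None],K(m),np.array(m["dist_coeffs"]))[:,0]
    d=depth[v,u]
    P=np.c_[n*d[:,None],d]
    return P@T[:3,:3].T+T[:3,3],u,v
def save(p,img): cv2.imwrite(p,cv2.cvtColor(img,cv2.COLOR_RGB2BGR))
def proj(name,P,T):
    m=bot.camera_model(name);Ti=np.linalg.inv(T)
    r,_=cv2.Rodrigues(Ti[:3,:3])
    return cv2.projectPoints(np.atleast_2d(P).astype(float),r,Ti[:3,3],K(m),np.array(m["dist_coeffs"]))[0][:,0]
E
python3 - <<'E'
from h import *
st=bot.observe();print(st)
for n in ["top","scene","wrist"]:
    im,d=bot.grab_frame(n);save(f"pics/{n}0.png",im);np.savez(f"{n}0.npz",im=im,d=d)
    for k in ["tote","lower_tote","tote_lip"]:
        print(n,k,[(round(x["p"],2),np.round(x["box"])) for x in bot.spot_in(k,n)][:3])
E
```

```text
{'clock': 0.0, 'qpos': array([-1.29922843,  0.52201834, -0.03634811,  1.5999593 ,  0.02118592,
        1.02106326, -0.11282053]), 'qd': array([-9.67694461e-04, -7.21872581e-04, -1.91289927e-03, -2.32078040e-03,
        4.18706347e-06,  8.26489349e-04,  8.12594971e-04]), 'joint_efforts': array([-2.67355481e-04, -9.27113843e+01,  1.98018126e+00, -3.69924259e+01,
        1.78938895e-02,  8.15653300e-03,  1.71056752e-05]), 'position': array([0.20938567, 0.58856041, 0.23074023]), 'tool_rot': array([-1.57084736e+00,  1.06285224e-03,  1.22900762e+00]), 'force': array([ 0.2247919 , -0.3363139 , -0.15544413]), 'moment': array([ 0.01502934, -0.02778195, -0.00452758]), 'grip_width': 0.08509818694015915}
top tote [(0.72, array([198., 217., 262., 294.]))]
top lower_tote [(0.77, array([361., 201., 442., 299.]))]
top tote_lip [(0.65, array([200., 219., 263., 295.]))]
scene tote [(0.93, array([346., 197., 412., 257.])), (0.44, array([214., 236., 295., 326.]))]
scene lower_tote [(0.88, array([211., 234., 294., 323.]))]
scene tote_lip [(0.58, array([347., 200., 415., 254.]))]
wrist tote []
wrist lower_tote []
wrist tote_lip []
```

View pics/top0.png

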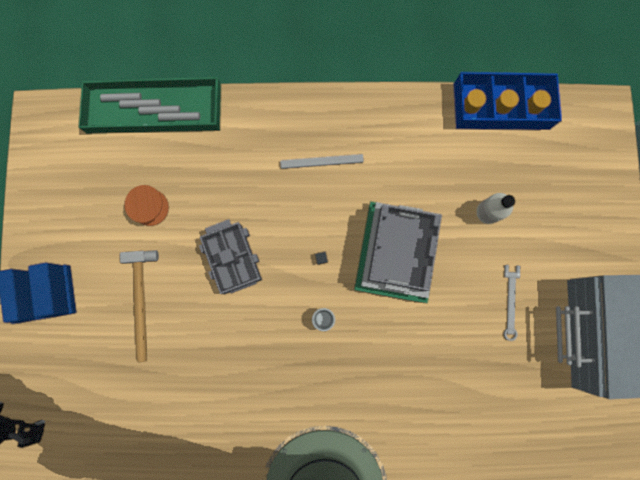

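View pics/scene0.png

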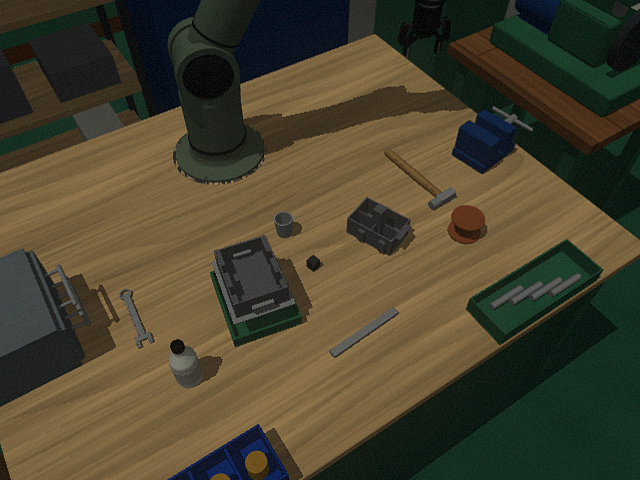

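View pics/wrist0.png

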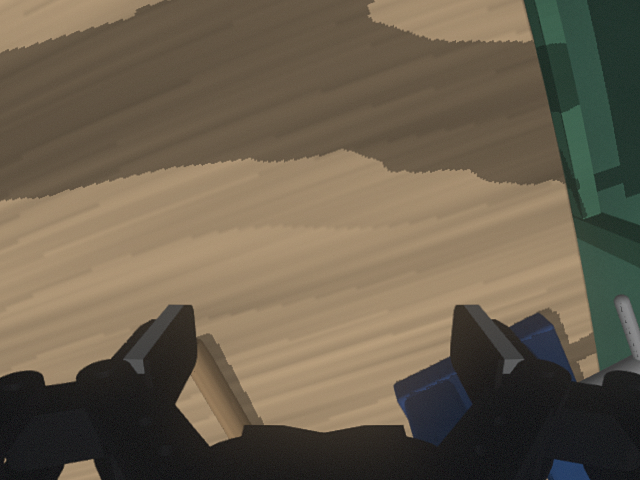

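```bash
python3 - <<'E'
from h import *
z=np.load("top0.npz");im,d=z["im"],z["d"]
c=im[190:310,185:455];save("pics/topcrop.png",cv2.resize(c,None,fx=2.9,fy=2.9,interpolation=cv2.INTER_CUBIC))
T=ext("top");print(np.round(T,3),bot.camera_model("top")["vfov"])
P,u,v=cloud("top",d,T)
for nm,(a,b,c_,e) in dict(tote=(195,214,266,298),low=(350,198,446,303)).items():
    m=(u>a)&(u<c_)&(v>b)&(v<e)
    Q=P[m]
    h,ed=np.histogram(Q[:,2],bins=np.arange(-.01,.2,.005));print(nm,[(round(x,3),n) for x,n in zip(ed,h) if n>5])
    lo,hi=(0.02,.075) if nm=="tote" else (0.08,.16)
    S=Q[(Q[:,2]>lo)&(Q[:,2]<hi)]
    print(cv2.minAreaRect((S[:,:2]*1000).astype(np.float32)))
E
```

```text
[[-0.008 -0.993  0.116  0.431]
 [-1.     0.009  0.008  0.004]
 [-0.009 -0.116 -0.993  1.26 ]
 [ 0.     0.     0.     1.   ]] 48.50074217489518
tote [(np.float64(-0.01), np.int64(8)), (np.float64(-0.005), np.int64(853)), (np.float64(0.0), np.int64(2251)), (np.float64(0.005), np.int64(904)), (np.float64(0.01), np.int64(152)), (np.float64(0.015), np.int64(87)), (np.float64(0.02), np.int64(65)), (np.float64(0.025), np.int64(68)), (np.float64(0.03), np.int64(84)), (np.float64(0.035), np.int64(76)), (np.float64(0.04), np.int64(102)), (np.float64(0.045), np.int64(191)), (np.float64(0.05), np.int64(159)), (np.float64(0.055), np.int64(224)), (np.float64(0.06), np.int64(332)), (np.float64(0.065), np.int64(37)), (np.float64(0.07), np.int64(8)), (np.float64(0.075), np.int64(7)), (np.float64(0.08), np.int64(7)), (np.float64(0.09), np.int64(11)), (np.float64(0.095), np.int64(61)), (np.float64(0.1), np.int64(102))]
((537.09765625, 212.65391540527344), (155.93846130371094, 117.9156265258789), 20.607419967651367)
low [(np.float64(-0.01), np.int64(30)), (np.float64(-0.005), np.int64(963)), (np.float64
[... 197 characters left out ...]
, (np.float64(0.03), np.int64(154)), (np.float64(0.035), np.int64(276)), (np.float64(0.04), np.int64(28)), (np.float64(0.08), np.int64(218)), (np.float64(0.085), np.int64(1489)), (np.float64(0.09), np.int64(2017)), (np.float64(0.095), np.int64(206)), (np.float64(0.1), np.int64(65)), (np.float64(0.105), np.int64(98)), (np.float64(0.11), np.int64(217)), (np.float64(0.115), np.int64(167)), (np.float64(0.12), np.int64(96)), (np.float64(0.125), np.int64(76)), (np.float64(0.13), np.int64(82)), (np.float64(0.135), np.int64(250)), (np.float64(0.14), np.int64(771)), (np.float64(0.145), np.int64(93))]
((543.6129150390625, -176.75320434570312), (151.0214080810547, 191.0894317626953), 78.91895294189453)
```

View pics/topcrop.png

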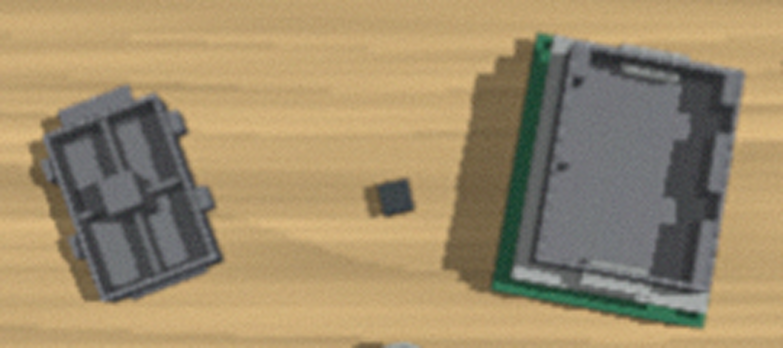

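```bash
cat >> h.py <<'E'
def rel(pos,yaw_deg,st=None):
    """from current measured pose to target pos, tool straight down with tool-x yaw"""
    st=st or bot.observe()
    R0=R.from_euler('xyz',st["tool_rot"]);R1=R.from_euler('xyz',[-np.pi/2,0,np.radians(yaw_deg)])
    s=R0.inv().apply(np.array(pos)-st["position"])*100; w=(R0.inv()*R1).as_rotvec()
    print("shift cm",np.round(s,2),"rotvec",np.round(w,3),"deg",np.round(np.degrees(np.linalg.norm(w)),1),"rows>=",np.linalg.norm(s)/4.17,np.degrees(np.linalg.norm(w))/7.16)
def stat():
    s=bot.observe();print("t",round(s["clock"],2),"pos",np.round(s["position"],4),"rot",np.round(np.degrees(s["tool_rot"]),2),"F",np.round(s["force"],2),"M",np.round(s["moment"],2),"w",round(s["grip_width"],4),"q",np.round(s["qpos"],2));return s
E
python3 - <<'E'
from h import *
m=bot.camera_model("wrist");print(m["vfov"],np.round(m["mount"],3),m["cx"],m["cy"])
s=stat()
rel([0.45,-0.12,0.33],110)
rel([0.35,0.3,0.33],110)
T=ext("wrist",s);print(T)
E
```

```text
58.198168705928104 [[ 1.     0.001 -0.     0.   ]
 [ 0.001 -0.262  0.965 -0.142]
 [ 0.001 -0.965 -0.262  0.066]
 [ 0.     0.     0.     1.   ]] 323.2812371671568 239.8092325935458
t 0.6 pos [0.2095 0.5888 0.2313] rot [-90.     0.    70.41] F [-0.55 -0.81 -0.06] M [ 0.04  0.01 -0.04] w 0.0851 q [-1.3   0.52 -0.04  1.6   0.02  1.02 -0.11]
shift cm [-58.72  -9.87 -46.42] rotvec [-0.    -0.691 -0.   ] deg 39.6 rows>= 18.10457310093403 5.529020836033256
shift cm [-22.5   -9.87 -22.92] rotvec [-0.    -0.691 -0.   ] deg 39.6 rows>= 8.056964849258351 5.529020836033256
[[ 3.34644243e-01  9.09591463e-01  2.46285608e-01  1.47328607e-01]
 [ 9.42344287e-01 -3.22821764e-01 -8.81666207e-02  6.11056347e-01]
 [-6.89251138e-04  2.61590288e-01 -9.65178764e-01  3.73437501e-01]
 [ 0.00000000e+00  0.00000000e+00  0.00000000e+00  1.00000000e+00]]
```

```bash
python3 - <<'E'
from h import *
rel([0.555,0.22,0.33],110)
E
```

```text
shift cm [-23.16  -9.87 -44.91] rotvec [-0.    -0.691 -0.   ] deg 39.6 rows>= 12.347238850789882 5.529020836033256
```

Emit:
{"api": "arm_command", "payload": {
  "moves": [
    {"x": -2, "y": -1.5, "z": -3.5},
    {"x": -4, "y": -3, "z": -7},
    {"x": -6, "y": -5, "z": -10.5},
    {"x": -8, "y": -6.5, "z": -14},
    {"x": -10, "y": -8, "z": -17.5}
  ]
}}

```text
invalid input at $.moves[0]: expected keys rx, ry, rz, x, y, z, gripper
```

```bash
python3 - <<'E'
from h import *
stat();rel([0.555,0.22,0.33],110)
E
```

```text
t 0.6 pos [0.2095 0.5888 0.2313] rot [-90.     0.    70.41] F [-0.55 -0.81 -0.06] M [ 0.04  0.01 -0.04] w 0.0851 q [-1.3   0.52 -0.04  1.6   0.02  1.02 -0.11]
shift cm [-23.16  -9.87 -44.91] rotvec [-0.    -0.691 -0.   ] deg 39.6 rows>= 12.347238850789882 5.529020836033256
```

Emit:
{"api": "arm_command", "payload": {
  "moves": [
    {"rx": 0, "ry": -0.07, "rz": 0, "x": -2, "y": -1, "z": -3.5, "gripper": 1},
    {"rx": 0, "ry": -0.14, "rz": 0, "x": -4, "y": -2.5, "z": -7, "gripper": 1},
    {"rx": 0, "ry": -0.21, "rz": 0, "x": -6, "y": -4, "z": -10.5, "gripper": 1},
    {"rx": 0, "ry": -0.28, "rz": 0, "x": -8, "y": -5.5, "z": -14, "gripper": 1},
    {"rx": 0, "ry": -0.35, "rz": 0, "x": -10, "y": -7, "z": -17.5, "gripper": 1}
  ]
}}

```text
clock: 1.02
position: [0.3385, 0.4381, 0.3002]
tool_rot: [-1.571, -0.0, 1.583]
force: [1.1, 0.2, -0.5]
grip_width: 0.0855
```

```bash
python3 - <<'E'
from h import *
stat();rel([0.555,0.22,0.33],110)
E
```

```text
t 1.02 pos [0.3385 0.4381 0.3002] rot [-9.001e+01 -1.000e-02  9.067e+01] F [ 1.08  0.2  -0.49] M [ 0.04 -0.03  0.03] w 0.0855 q [-0.96  0.34 -0.08  1.7   0.03  1.1   0.53]
shift cm [-22.07  -2.97 -21.39] rotvec [ 0.    -0.337  0.   ] deg 19.3 rows>= 7.404688748886069 2.6995083727182334
```

Emit:
{"api": "arm_command", "payload": {
  "moves": [
    {"rx": 0, "ry": -0.1, "rz": 0, "x": -2.9, "y": -0.5, "z": -2.8, "gripper": 1},
    {"rx": 0, "ry": -0.2, "rz": 0, "x": -5.8, "y": -1, "z": -5.6, "gripper": 1},
    {"rx": 0, "ry": -0.3, "rz": 0, "x": -8.7, "y": -1.5, "z": -8.4, "gripper": 1},
    {"rx": 0, "ry": -0.337, "rz": 0, "x": -11.6, "y": -2, "z": -11.2, "gripper": 1},
    {"rx": 0, "ry": -0.337, "rz": 0, "x": -14.5, "y": -2.5, "z": -14, "gripper": 1}
  ]
}}

```text
clock: 1.43
position: [0.4799, 0.2942, 0.325]
tool_rot: [-1.571, -0.0, 1.919]
force: [0.8, 0.8, 0.1]
grip_width: 0.0853
```

```bash
python3 - <<'E'
from h import *
stat();rel([0.555,0.22,0.33],110)
E
```

```text
t 1.43 pos [0.4799 0.2942 0.325 ] rot [-9.0030e+01 -1.0000e-02  1.0995e+02] F [0.77 0.84 0.1 ] M [0.04 0.02 0.02] w 0.0853 q [-0.61  0.34 -0.05  1.64  0.02  1.16  1.25]
shift cm [-9.53 -0.5  -4.53] rotvec [ 0.    -0.001  0.   ] deg 0.1 rows>= 2.5336250593550727 0.008506491125553099
```

Emit:
{"api": "arm_command", "payload": {
  "moves": [
    {"rx": 0, "ry": 0, "rz": 0, "x": -3.2, "y": 0, "z": -1.5, "gripper": 1},
    {"rx": 0, "ry": 0, "rz": 0, "x": -6.4, "y": 0, "z": -3, "gripper": 1},
    {"rx": 0, "ry": 0, "rz": 0, "x": -9.5, "y": 0, "z": -4.5, "gripper": 1},
    {"rx": 0, "ry": 0, "rz": 0, "x": -9.5, "y": 0, "z": -4.5, "gripper": 1}
  ]
}}

```text
clock: 1.77
position: [0.5573, 0.2156, 0.3242]
tool_rot: [-1.571, 0.003, 1.909]
force: [0.8, -0.9, 0.5]
grip_width: 0.0856
```

```bash
python3 - <<'E'
from h import *
s=stat();im,d=bot.grab_frame("wrist");save("pics/w1.png",im);np.savez("w1.npz",im=im,d=d,T=ext("wrist",s))
rel([0.56,-0.17,0.33],110)
E
```

```text
t 1.77 pos [0.5573 0.2156 0.3242] rot [-90.03   0.17 109.35] F [ 0.76 -0.94  0.53] M [-0.05 -0.05 -0.01] w 0.0856 q [-0.46  0.4  -0.01  1.56  0.01  1.19  1.43]
shift cm [-36.78  -0.54  12.51] rotvec [-0.    -0.009 -0.001] deg 0.5 rows>= 9.317611176738756 0.07333152962888338
```

View pics/w1.png

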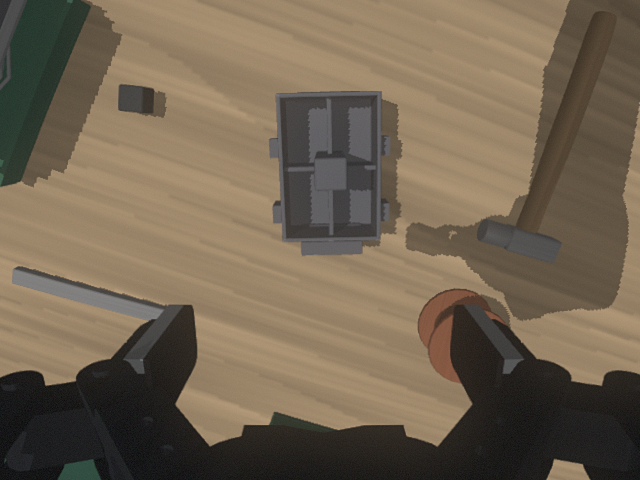

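```bash
python3 - <<'E'
from h import *
z=np.load("w1.npz");im,d,T=z["im"],z["d"],z["T"]
P,u,v=cloud("wrist",d,T)
b=(u>265)&(u<395)&(v>85)&(v<262)
S=P[b&(P[:,2]>.09)];r=cv2.minAreaRect((S[:,:2]*1000).astype(np.float32));print("post",len(S),r,S[:,2].mean())
S=P[b&(P[:,2]>.054)&(P[:,2]<.066)];r=cv2.minAreaRect((S[:,:2]*1000).astype(np.float32));print("rim",len(S),r,np.median(S[:,2]))
P2=P[(u<200)&(v>100)&(v<260)];print("bench z",np.median(P2[:,2]))
E
```

```text
post 1063 ((532.2415771484375, 212.48779296875), (27.210935592651367, 28.082210540771484), 20.751535415649414) 0.0992410486397944
rim 3195 ((538.8585205078125, 214.96408081054688), (154.08920288085938, 96.47245788574219), 20.911109924316406) 0.05925500984502713
bench z -0.0002883136431270361
```

Emit:
{"api": "arm_command", "payload": {
  "moves": [
    {"rx": 0, "ry": 0, "rz": 0, "x": -3.6, "y": 0, "z": 1.2, "gripper": 1},
    {"rx": 0, "ry": 0, "rz": 0, "x": -7.4, "y": 0, "z": 2.5, "gripper": 1},
    {"rx": 0, "ry": 0, "rz": 0, "x": -11.2, "y": 0, "z": 3.8, "gripper": 1},
    {"rx": 0, "ry": 0, "rz": 0, "x": -15, "y": 0, "z": 5.1, "gripper": 1},
    {"rx": 0, "ry": 0, "rz": 0, "x": -18.8, "y": 0, "z": 6.3, "gripper": 1}
  ]
}}

```text
clock: 2.23
position: [0.5569, 0.0225, 0.3247]
tool_rot: [-1.571, -0.0, 1.917]
force: [1.4, -0.2, -0.4]
grip_width: 0.0854
```

Emit:
{"api": "arm_command", "payload": {
  "moves": [
    {"rx": 0, "ry": 0, "rz": 0, "x": -3.6, "y": 0, "z": 1.2, "gripper": 1},
    {"rx": 0, "ry": 0, "rz": 0, "x": -7.4, "y": 0, "z": 2.5, "gripper": 1},
    {"rx": 0, "ry": 0, "rz": 0, "x": -11.2, "y": 0, "z": 3.8, "gripper": 1},
    {"rx": 0, "ry": 0, "rz": 0, "x": -15, "y": 0, "z": 5.1, "gripper": 1},
    {"rx": 0, "ry": 0, "rz": 0, "x": -18, "y": 0, "z": 6.2, "gripper": 1}
  ]
}}

```text
clock: 2.65
position: [0.5597, -0.1691, 0.3246]
tool_rot: [-1.571, 0.0, 1.915]
force: [0.1, 0.0, 0.4]
grip_width: 0.0853
```

```bash
python3 - <<'E'
from h import *
s=stat();im,d=bot.grab_frame("wrist");save("pics/w2.png",im);np.savez("w2.npz",im=im,d=d,T=ext("wrist",s))
E
```

```text
t 2.65 pos [ 0.5597 -0.1691  0.3246] rot [-9.0010e+01  3.0000e-02  1.0975e+02] F [0.05 0.04 0.45] M [-0.02  0.   -0.02] w 0.0853 q [ 0.1   0.37  0.13  1.6  -0.05  1.17  2.16]
```

View pics/w2.png

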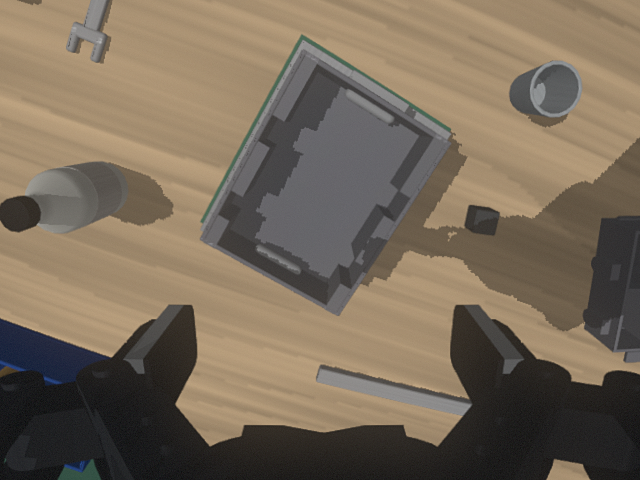

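```bash
python3 - <<'E'
from h import *
z=np.load("w2.npz");im,d,T=z["im"],z["d"],z["T"]
P,u,v=cloud("wrist",d,T)
b=(u>190)&(u<460)&(v>25)&(v<320)&(P[:,2]>.133)&(P[:,2]<.15)
S=P[b];r=cv2.minAreaRect((S[:,:2]*1000).astype(np.float32));print("rim",len(S),r,np.median(S[:,2]))
b2=(u>190)&(u<460)&(v>25)&(v<320)&(P[:,2]>.03)&(P[:,2]<.045)
c=np.array(r[0])
a=r[2];a=a if r[1][0]>r[1][1] else a+90
a=a%180; a=a if a>90 else a+180
print("yaw",a)
t=np.radians(a);X=np.array([np.cos(t),np.sin(t)]);Y=np.array([-X[1],X[0]])
q=S[:,:2]*1000-c;x,y=q@X,q@Y
# plot in lower frame, 3px/mm
I=np.zeros((420,540),np.uint8);I[np.clip(210-(y*3).astype(int),0,419),np.clip(270+(x*3).astype(int),0,539)]=255
I=cv2.cvtColor(I,cv2.COLOR_GRAY2BGR)
for sx in (45,-20):
  for sy in (1,-1): cv2.rectangle(I,(270+(sx-11)*3,210-int(sy*50.5*3)),(270+(sx+11)*3,210-int(sy*60.5*3)),(0,0,255),1)
cv2.rectangle(I,(270-82*3,210-194),(270+82*3,210+194),(0,255,0),1)
cv2.imwrite("pics/low.png",I)
np.savez("low.npz",S=S)
E
```

```text
rim 8717 ((545.564697265625, -175.69085693359375), (129.90939331054688, 164.5613250732422), 78.98845672607422) 0.14030770887464256
yaw 168.98845672607422
```

View pics/low.png

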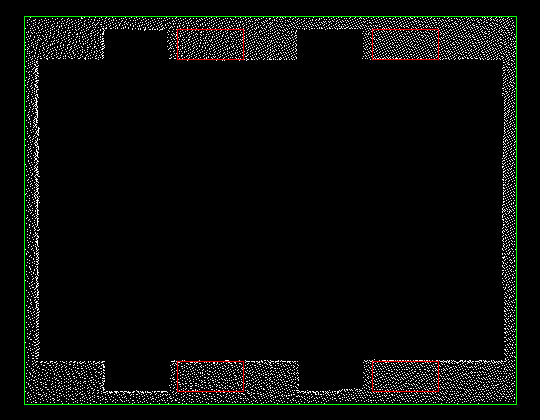

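```bash
python3 - <<'E'
from h import *
z=np.load("w1.npz");im,d,T=z["im"],z["d"],z["T"]
P,u,v=cloud("wrist",d,T)
b=(u>250)&(u<410)&(v>70)&(v<270)&(P[:,2]>.02)
t=np.radians(20.8);X=np.array([np.cos(t),np.sin(t)]);Y=np.array([-X[1],X[0]])
S=P[b];q=S[:,:2]*1000-[532.2,212.5];x,y=q@X,q@Y
I=np.zeros((420,540,3),np.uint8)
col=np.where((S[:,2]>.05)[:,None],[255,255,255],[0,200,255])
I[np.clip(210-(y*3).astype(int),0,419),np.clip(270+(x*3).astype(int),0,539)]=col
for sx in (45,-20):
  for sy in (1,-1): cv2.rectangle(I,(270+(sx-9)*3,210-int(sy*48*3)),(270+(sx+9)*3,210-int(sy*58*3)),(0,0,255),1)
cv2.imwrite("pics/loose.png",I)
z=np.load("top0.npz");I=z["im"][190:310,340:460];save("pics/lowtop.png",cv2.resize(I,None,fx=5,fy=5,interpolation=cv2.INTER_CUBIC))
# lug extents
for sg in (1,-1):
  m=(sg*y>51)&(sg*y<60)&(S[:,2]>.03)&(S[:,2]<.055)
  h,e=np.histogram(x[m],np.arange(-80,90,5));print(sg,[(int(a),int(n)) for a,n in zip(e,h) if n])
E
```

```text
1 [(-30, 29), (-25, 41), (-20, 35), (-15, 35), (35, 51), (40, 37), (45, 34), (50, 25)]
-1 [(-30, 30), (-25, 42), (-20, 45), (-15, 28), (35, 51), (40, 35), (45, 31), (50, 25)]
```

View pics/loose.png

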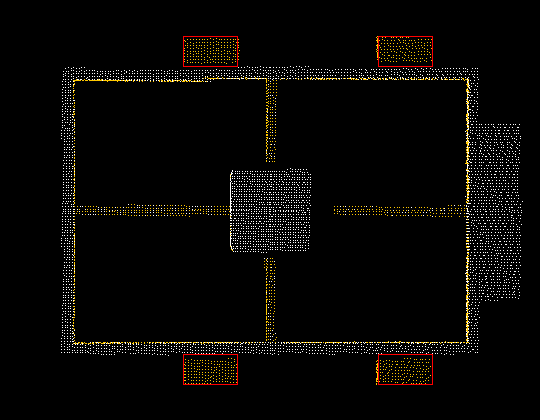

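View pics/lowtop.png

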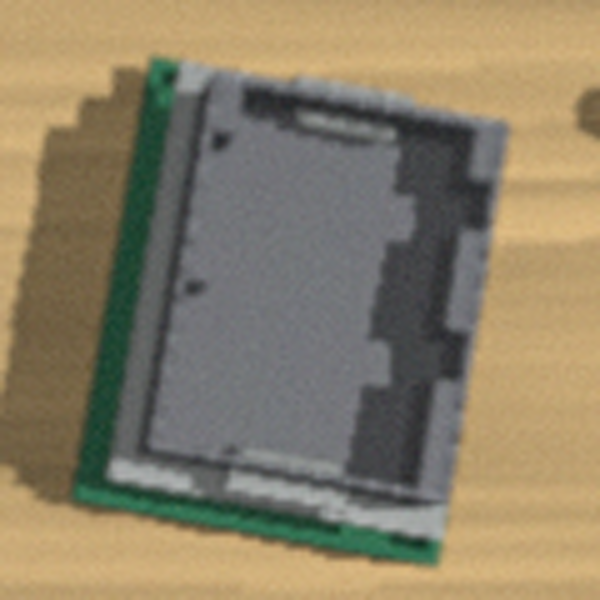

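```bash
python3 - <<'E'
from h import *
rel([0.5322,0.2125,0.2],110.8)
E
```

```text
shift cm [ 37.49  12.34 -10.4 ] rotvec [-0.001 -0.024 -0.003] deg 1.4 rows>= 9.788228109873824 0.1950579138751546
```

Emit:
{"api": "arm_command", "payload": {
  "moves": [
    {"rx": 0, "ry": 0, "rz": 0, "x": 3.7, "y": 1.2, "z": -1, "gripper": 1},
    {"rx": 0, "ry": 0, "rz": 0, "x": 7.5, "y": 2.4, "z": -2, "gripper": 1},
    {"rx": 0, "ry": 0, "rz": 0, "x": 11.2, "y": 3.6, "z": -3.1, "gripper": 1},
    {"rx": 0, "ry": 0, "rz": 0, "x": 15, "y": 4.8, "z": -4.1, "gripper": 1},
    {"rx": 0, "ry": -0.02, "rz": 0, "x": 18.7, "y": 6, "z": -5.2, "gripper": 1}
  ]
}}

```text
clock: 3.12
position: [0.5449, 0.0295, 0.2641]
tool_rot: [-1.571, -0.0, 1.936]
force: [0.1, 0.1, -0.4]
grip_width: 0.0853
```

Emit:
{"api": "arm_command", "payload": {
  "moves": [
    {"rx": 0, "ry": 0, "rz": 0, "x": 3.7, "y": 1.2, "z": -1, "gripper": 1},
    {"rx": 0, "ry": 0, "rz": 0, "x": 7.5, "y": 2.4, "z": -2, "gripper": 1},
    {"rx": 0, "ry": 0, "rz": 0, "x": 11.2, "y": 3.6, "z": -3.1, "gripper": 1},
    {"rx": 0, "ry": 0, "rz": 0, "x": 15, "y": 4.8, "z": -4.1, "gripper": 1},
    {"rx": 0, "ry": 0, "rz": 0, "x": 18.5, "y": 6, "z": -5.2, "gripper": 1}
  ]
}}

```text
clock: 3.53
position: [0.527, 0.2213, 0.2041]
tool_rot: [-1.571, -0.001, 1.937]
force: [1.2, -0.1, 0.3]
grip_width: 0.0852
```

```bash
python3 - <<'E'
from h import *
s=stat();im,d=bot.grab_frame("wrist");save("pics/w3.png",im)
T=ext("wrist",s);P,u,v=cloud("wrist",d,T)
S=P[(P[:,2]>.092)&(P[:,2]<.105)&(np.hypot(P[:,0]-.532,P[:,1]-.2125)<.03)];print(len(S),cv2.minAreaRect((S[:,:2]*1000).astype(np.float32)))
rel([0.5322,0.2125,0.067],110.8)
E
```

```text
t 3.53 pos [0.527  0.2213 0.2041] rot [-9.0020e+01 -4.0000e-02  1.1101e+02] F [ 1.16 -0.09  0.29] M [-0.02 -0.05 -0.03] w 0.0852 q [-0.5   0.47 -0.01  1.77  0.    0.9   1.43]
2165 ((531.98681640625, 212.0916748046875), (27.711883544921875, 27.65407371520996), 21.126827239990234)
shift cm [-1.85 13.47 -0.1 ] rotvec [-0.002  0.011  0.004] deg 0.7 rows>= 3.2597315656960757 0.09220726145584526
```

View pics/w3.png

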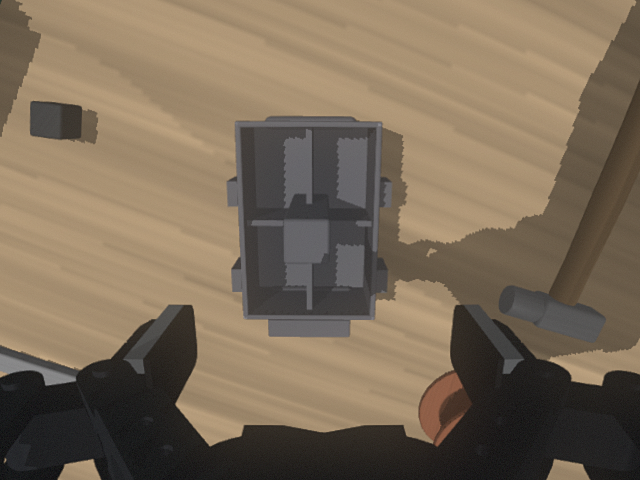

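Emit:
{"api": "arm_command", "payload": {
  "moves": [
    {"rx": 0, "ry": 0, "rz": 0, "x": -1.9, "y": 2, "z": -0.1, "gripper": 1},
    {"rx": 0, "ry": 0, "rz": 0, "x": -1.9, "y": 5, "z": -0.1, "gripper": 1},
    {"rx": 0, "ry": 0, "rz": 0, "x": -1.9, "y": 8, "z": -0.1, "gripper": 1},
    {"rx": 0, "ry": 0, "rz": 0, "x": -1.9, "y": 8.5, "z": -0.1, "gripper": 1}
  ]
}}

```text
clock: 3.92
position: [0.5336, 0.2006, 0.1156]
tool_rot: [-1.565, -0.0, 1.937]
force: [0.2, 0.0, -1.3]
grip_width: 0.0852
```

```bash
python3 - <<'E'
from h import *
s=stat();rel([0.5321,0.2123,0.067],110.9)
E
```

```text
t 3.92 pos [0.5336 0.2006 0.1156] rot [-89.69  -0.   110.98] F [ 0.22  0.01 -1.31] M [-0.    0.08 -0.  ] w 0.0852 q [-0.46  0.59 -0.01  1.84  0.01  0.72  1.47]
shift cm [ 1.14  4.86 -0.3 ] rotvec [-0.005  0.001  0.   ] deg 0.3 rows>= 1.1987347159208963 0.044534604969680695
```

Emit:
{"api": "arm_command", "payload": {
  "moves": [
    {"rx": 0, "ry": 0, "rz": 0, "x": 1.1, "y": 0, "z": -0.3, "gripper": 1},
    {"rx": 0, "ry": 0, "rz": 0, "x": 1.1, "y": 0, "z": -0.3, "gripper": 1},
    {"rx": 0, "ry": 0, "rz": 0, "x": 1.1, "y": 0, "z": -0.3, "gripper": 1}
  ]
}}

```text
clock: 4.17
position: [0.5353, 0.2137, 0.1211]
tool_rot: [-1.573, -0.001, 1.938]
force: [-0.7, 0.1, 0.2]
grip_width: 0.0854
```

```bash
python3 - <<'E'
from h import *
s=stat();rel([0.5321,0.2123,0.067],110.9)
E
```

```text
t 4.17 pos [0.5353 0.2137 0.1211] rot [-9.0120e+01 -4.0000e-02  1.1102e+02] F [-0.71  0.1   0.22] M [-0.04 -0.05  0.03] w 0.0854 q [-0.48  0.58 -0.01  1.83  0.01  0.73  1.45]
shift cm [-0.02  5.41  0.36] rotvec [0.002 0.002 0.001] deg 0.2 rows>= 1.2994277066353785 0.024525587530662165
```

Emit:
{"api": "arm_command", "payload": {
  "moves": [
    {"rx": 0, "ry": 0, "rz": 0, "x": 0, "y": 1.5, "z": 0.3, "gripper": 1},
    {"rx": 0, "ry": 0, "rz": 0, "x": 0, "y": 3, "z": 0.3, "gripper": 1},
    {"rx": 0, "ry": 0, "rz": 0, "x": 0, "y": 4.3, "z": 0.3, "gripper": 1},
    {"rx": 0, "ry": 0, "rz": 0, "x": 0, "y": 5, "z": 0.3, "gripper": 1},
    {"rx": 0, "ry": 0, "rz": 0, "x": 0, "y": 5, "z": 0.3, "gripper": 1}
  ]
}}

```text
clock: 4.58
position: [0.532, 0.211, 0.0693]
tool_rot: [-1.57, 0.0, 1.936]
force: [-0.2, 0.2, -0.7]
grip_width: 0.085
```

```bash
python3 - <<'E'
from h import *
s=stat();rel([0.5321,0.2123,0.067],110.9)
E
```

```text
t 4.58 pos [0.532  0.211  0.0693] rot [-89.98   0.   110.94] F [-0.17  0.17 -0.69] M [-0.01  0.    0.02] w 0.085 q [-0.47  0.66 -0.01  1.86  0.01  0.62  1.45]
shift cm [ 0.11  0.23 -0.06] rotvec [-0.     0.001 -0.   ] deg 0.0 rows>= 0.06299528459404558 0.005909467824642216
```

Emit:
{"api": "arm_command", "payload": {
  "moves": [
    {"rx": 0, "ry": 0, "rz": 0, "x": 0.1, "y": 0.2, "z": 0, "gripper": 0},
    {"rx": 0, "ry": 0, "rz": 0, "x": 0.1, "y": 0.2, "z": 0, "gripper": -1},
    {"rx": 0, "ry": 0, "rz": 0, "x": 0.1, "y": 0.2, "z": 0, "gripper": -1},
    {"rx": 0, "ry": 0, "rz": 0, "x": 0.1, "y": 0.2, "z": 0, "gripper": -1},
    {"rx": 0, "ry": 0, "rz": 0, "x": 0.1, "y": 0.2, "z": 0, "gripper": -1}
  ],
  "squeeze": 80
}}

```text
clock: 5.0
position: [0.532, 0.2121, 0.068]
tool_rot: [-1.572, -0.0, 1.936]
force: [-9.0, -3.6, 18.9]
grip_width: 0.0273
```

Emit:
{"api": "arm_command", "payload": {
  "moves": [
    {"rx": 0, "ry": 0, "rz": 0, "x": 0, "y": 0, "z": 0, "gripper": -1},
    {"rx": 0, "ry": 0, "rz": 0, "x": 0, "y": 0, "z": 0, "gripper": -1},
    {"rx": 0, "ry": 0, "rz": 0, "x": 0, "y": 0, "z": 0, "gripper": -1}
  ]
}}

```text
clock: 5.25
position: [0.532, 0.2121, 0.0681]
tool_rot: [-1.572, -0.0, 1.936]
force: [-2.3, 0.7, 7.6]
grip_width: 0.0274
```

```bash
python3 - <<'E'
from h import *
s=stat()
E
```

```text
t 5.25 pos [0.532  0.2121 0.0681] rot [-9.0040e+01 -1.0000e-02  1.1092e+02] F [-2.34  0.66  7.6 ] M [-0.22  0.3  -0.06] w 0.0274 q [-0.48  0.66 -0.01  1.86  0.01  0.62  1.44]
```

Emit:
{"api": "arm_command", "payload": {
  "moves": [
    {"rx": 0, "ry": 0, "rz": 0, "x": 0, "y": -1.5, "z": 0, "gripper": -1},
    {"rx": 0, "ry": 0, "rz": 0, "x": 0, "y": -5, "z": 0, "gripper": -1},
    {"rx": 0, "ry": 0, "rz": 0, "x": 0, "y": -9, "z": 0, "gripper": -1},
    {"rx": 0, "ry": 0, "rz": 0, "x": 0, "y": -13, "z": 0, "gripper": -1},
    {"rx": 0, "ry": 0, "rz": 0, "x": 0, "y": -16, "z": 0, "gripper": -1}
  ]
}}

```text
clock: 5.67
position: [0.5319, 0.2119, 0.2306]
tool_rot: [-1.573, -0.0, 1.936]
force: [0.3, 0.5, -4.3]
grip_width: 0.027
```

Emit:
{"api": "arm_command", "payload": {
  "moves": [
    {"rx": 0, "ry": 0, "rz": 0, "x": 0, "y": -2, "z": 0, "gripper": -1},
    {"rx": 0, "ry": 0, "rz": 0, "x": 0, "y": -2, "z": 0, "gripper": -1},
    {"rx": 0, "ry": 0, "rz": 0, "x": 0, "y": -2, "z": 0, "gripper": -1},
    {"rx": 0, "ry": 0, "rz": 0, "x": 0, "y": -2, "z": 0, "gripper": -1}
  ]
}}

```text
clock: 6.0
position: [0.531, 0.2116, 0.2461]
tool_rot: [-1.569, 0.0, 1.936]
force: [0.3, -0.1, -5.1]
grip_width: 0.0271
```

```bash
python3 - <<'E'
from h import *
s=stat();rel([0.5456,-0.1757,0.25],79.1)
im,d=bot.grab_frame("scene");save("pics/s1.png",im)
E
```

```text
t 6.0 pos [0.531  0.2116 0.2461] rot [-8.9890e+01  1.0000e-02  1.1093e+02] F [ 0.3  -0.05 -5.09] M [-0.01  0.03 -0.05] w 0.0271 q [-0.48  0.42  0.    1.73 -0.    1.    1.45]
shift cm [-36.7   -0.36  12.48] rotvec [-0.002  0.556 -0.001] deg 31.8 rows>= 9.295498779854595 4.445281655577686
```

View pics/s1.png

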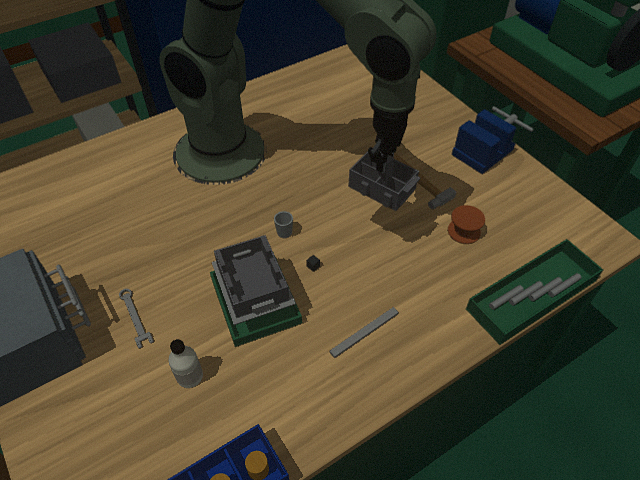

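Emit:
{"api": "arm_command", "payload": {
  "moves": [
    {"rx": 0, "ry": 0.06, "rz": 0, "x": -2.5, "y": -0.4, "z": 0.9, "gripper": -1},
    {"rx": 0, "ry": 0.12, "rz": 0, "x": -6, "y": -0.8, "z": 2, "gripper": -1},
    {"rx": 0, "ry": 0.18, "rz": 0, "x": -10, "y": -1, "z": 3.4, "gripper": -1},
    {"rx": 0, "ry": 0.24, "rz": 0, "x": -14, "y": -1, "z": 4.8, "gripper": -1},
    {"rx": 0, "ry": 0.3, "rz": 0, "x": -18, "y": -1, "z": 6.1, "gripper": -1}
  ]
}}

```text
clock: 6.47
position: [0.538, 0.022, 0.2562]
tool_rot: [-1.569, 0.0, 1.633]
force: [-0.0, 0.1, -3.9]
grip_width: 0.0268
```

```bash
python3 - <<'E'
from h import *
s=stat();rel([0.5456,-0.1757,0.25],79.1)
E
```

```text
t 6.47 pos [0.538  0.022  0.2562] rot [-8.988e+01  2.000e-02  9.359e+01] F [-0.03  0.07 -3.85] M [-0.08 -0.11 -0.03] w 0.0268 q [-0.24  0.36  0.12  1.8  -0.05  0.98  1.53]
shift cm [-19.78   0.62   0.48] rotvec [-0.002  0.253 -0.001] deg 14.5 rows>= 4.747496410168991 2.024089795632151
```

Emit:
{"api": "arm_command", "payload": {
  "moves": [
    {"rx": 0, "ry": 0.06, "rz": 0, "x": -4, "y": 0, "z": 0.1, "gripper": -1},
    {"rx": 0, "ry": 0.12, "rz": 0, "x": -8, "y": 0, "z": 0.2, "gripper": -1},
    {"rx": 0, "ry": 0.18, "rz": 0, "x": -12, "y": 0, "z": 0.3, "gripper": -1},
    {"rx": 0, "ry": 0.24, "rz": 0, "x": -15.5, "y": 0, "z": 0.4, "gripper": -1},
    {"rx": 0, "ry": 0.253, "rz": 0, "x": -18, "y": 0, "z": 0.5, "gripper": -1}
  ]
}}

```text
clock: 6.88
position: [0.5446, -0.1597, 0.256]
tool_rot: [-1.569, 0.001, 1.376]
force: [0.7, -0.0, -3.7]
grip_width: 0.0273
```

Emit:
{"api": "arm_command", "payload": {
  "moves": [
    {"rx": 0, "ry": 0, "rz": 0, "x": 0, "y": 0, "z": 0, "gripper": -1},
    {"rx": 0, "ry": 0, "rz": 0, "x": 0, "y": 0, "z": 0, "gripper": -1},
    {"rx": 0, "ry": 0, "rz": 0, "x": 0, "y": 0, "z": 0, "gripper": -1}
  ]
}}

```text
clock: 7.13
position: [0.5453, -0.1554, 0.2562]
tool_rot: [-1.569, -0.0, 1.384]
force: [1.0, -0.2, -4.5]
grip_width: 0.0264
```

```bash
python3 - <<'E'
from h import *
s=stat();rel([0.5456,-0.1757,0.24],79.1)
for n in ("wrist","top"):
    im,d=bot.grab_frame(n);save(f"pics/{n}4.png",im);np.savez(f"{n}4.npz",im=im,d=d,T=ext(n,s))
E
```

```text
t 7.13 pos [ 0.5453 -0.1554  0.2562] rot [-8.988e+01 -1.000e-02  7.927e+01] F [ 0.97 -0.19 -4.54] M [ 0.06  0.04 -0.01] w 0.0264 q [ 0.01  0.41  0.23  1.74 -0.11  1.01  1.66]
shift cm [-1.99  1.62 -0.41] rotvec [-0.002  0.003  0.   ] deg 0.2 rows>= 0.6237432000015877 0.028858050543311708
```

View pics/wrist4.png

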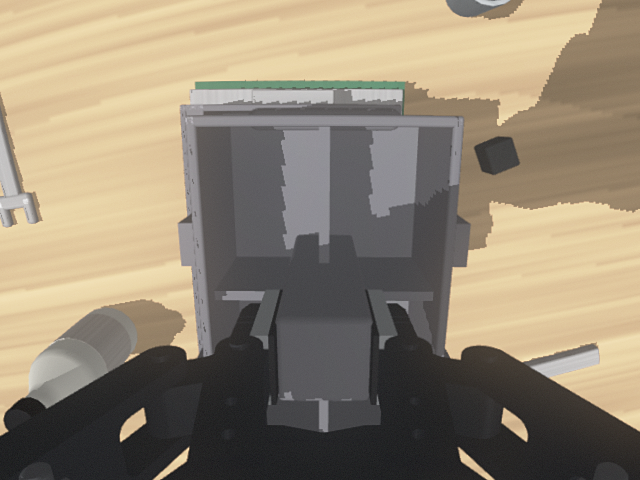

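```bash
cat > held.py <<'E'
from h import *
def held(npz,yaw_show=True):
    z=np.load(npz);d=z["d"]
    P,u,v=cloud("wrist",d,np.array(bot.camera_model("wrist")["mount"]))
    P=P*1000 # tool frame: x, y(down), z(toward robot)
    # rim height: tool y = 68-60 = +8
    m=(abs(P[:,1]-8)<6)&(abs(P[:,0])<65)&(P[:,2]>20)&(P[:,2]<85)
    Q=P[m]; print("rim n",len(Q),"y med",np.median(Q[:,1]))
    end=[];L=[];Rr=[]
    for x0 in range(-42,43,2):
        q=Q[(abs(Q[:,0]-x0)<1)&(Q[:,2]>60)]
        if len(q)>3: end.append((x0,np.percentile(q[:,2],97),np.median(q[:,1])))
    end=np.array(end);print("end line z=",np.polyfit(end[:,0],end[:,1],1),"height tilt",np.polyfit(end[:,0],end[:,2],1))
    for z0 in range(26,64,2):
        q=Q[(abs(Q[:,2]-z0)<1)]
        l=q[(q[:,0]<-40)&(q[:,0]>-55)];r=q[(q[:,0]>40)&(q[:,0]<55)]
        if len(l)>2 and len(r)>2: L.append((z0,(np.median(l[:,0])+np.median(r[:,0]))/2,np.median(l[:,1]),np.median(r[:,1])))
    L=np.array(L);print("mid x",np.polyfit(L[:,0],L[:,1],1) if len(L)>2 else L, "l/r h",L[:,2].mean(),L[:,3].mean(), "slope h", np.polyfit(L[:,0],L[:,2:].mean(1),1))
if __name__=="__main__":
    import sys; held(sys.argv[1])
E
python3 held.py wrist4.npz
python3 - <<'E'
from h import *
z=np.load("wrist4.npz");P,u,v=cloud("wrist",z["d"],z["T"])
m=(P[:,2]>.13)&(P[:,2]<.15)&(P[:,0]<.55);q=P[m]*1000
t=np.radians(-11);X=np.array([np.cos(t),np.sin(t)]);Y=np.array([-X[1],X[0]])
q2=q[:,:2]-[545.6,-175.7];x,y=q2@X,q2@Y
k=(x<-60)&(x>-95)&(abs(y)<75);print(k.sum())
e=[]
for y0 in range(-60,61,4):
    w=k&(abs(y-y0)<2)
    if w.sum()>3:e.append((y0,np.percentile(x[w],3)))
e=np.array(e);print(np.c_[e].round(1).tolist());print(y[k].min(),y[k].max(),np.polyfit(e[:,0],e[:,1],1))
E
```

```text
rim n 7018 y med 8.771788305065254
end line z= [-3.52564789e-03  6.91527915e+01] height tilt [-1.16390625e-03  8.64014609e+00]
mid x [-0.00184767  0.28382979] l/r h 8.98256054568927 8.878604012351403 slope h [-2.65162303e-03  9.04725369e+00]
1280
[[-60.0, -81.2], [-56.0, -81.2], [-52.0, -81.7], [-48.0, -81.7], [-44.0, -81.7], [-40.0, -81.7], [-36.0, -81.6], [-32.0, -81.6], [-28.0, -81.6], [-24.0, -81.6], [-20.0, -81.6], [-16.0, -81.6], [-12.0, -81.5], [-8.0, -81.5], [-4.0, -81.5], [0.0, -81.5], [4.0, -81.6], [8.0, -81.6], [12.0, -81.5], [16.0, -81.6], [20.0, -81.6], [24.0, -81.6], [28.0, -81.6], [32.0, -81.1], [36.0, -81.1], [40.0, -81.2], [44.0, -81.2], [48.0, -81.2], [52.0, -81.3], [56.0, -81.3], [60.0, -81.4]]
-65.09216512299264 64.02440255840858 [ 2.26129351e-03 -8.14755768e+01]
```

View pics/top4.png

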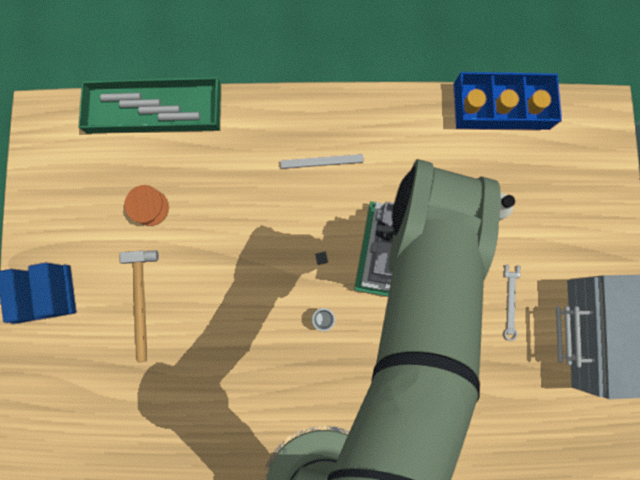

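Emit:
{"api": "arm_command", "payload": {
  "moves": [
    {"rx": 0, "ry": 0, "rz": 0, "x": -1, "y": 0.8, "z": -0.2, "gripper": -1},
    {"rx": 0, "ry": 0, "rz": 0, "x": -2, "y": 1.6, "z": -0.4, "gripper": -1},
    {"rx": 0, "ry": 0, "rz": 0, "x": -2, "y": 2.6, "z": -0.4, "gripper": -1},
    {"rx": 0, "ry": 0, "rz": 0, "x": -2, "y": 3.1, "z": -0.4, "gripper": -1},
    {"rx": 0, "ry": 0, "rz": 0, "x": -2, "y": 3.1, "z": -0.4, "gripper": -1}
  ]
}}

```text
clock: 7.65
position: [0.5451, -0.1762, 0.2247]
tool_rot: [-1.568, -0.0, 1.383]
force: [-0.2, 0.1, -4.7]
grip_width: 0.0267
```

Emit:
{"api": "arm_command", "payload": {
  "moves": [
    {"rx": 0, "ry": 0, "rz": 0, "x": 0, "y": 0, "z": 0, "gripper": -1},
    {"rx": 0, "ry": 0, "rz": 0, "x": 0, "y": 0, "z": 0, "gripper": -1},
    {"rx": 0, "ry": 0, "rz": 0, "x": 0, "y": 0, "z": 0, "gripper": -1}
  ]
}}

```text
clock: 7.9
position: [0.5461, -0.1763, 0.2268]
tool_rot: [-1.571, -0.0, 1.383]
force: [-0.4, -0.9, -4.4]
grip_width: 0.0265
```

```bash
python3 - <<'E'
from h import *
s=stat();rel([0.5455,-0.1760,0.205],79.1)
im,d=bot.grab_frame("wrist");save("pics/w5.png",im);np.savez("w5.npz",im=im,d=d,T=ext("wrist",s))
im,d=bot.grab_frame("scene");save("pics/s5.png",cv2.resize(im[180:400,150:370],None,fx=2.7,fy=2.7))
E
```

```text
t 7.9 pos [ 0.5461 -0.1763  0.2268] rot [-90.03  -0.    79.26] F [-0.43 -0.86 -4.44] M [-0.07  0.05 -0.  ] w 0.0265 q [ 0.05  0.45  0.23  1.75 -0.12  0.95  1.7 ]
shift cm [0.02 2.18 0.07] rotvec [0.001 0.003 0.   ] deg 0.2 rows>= 0.5226879714742892 0.02253075917092503
```

View pics/w5.png

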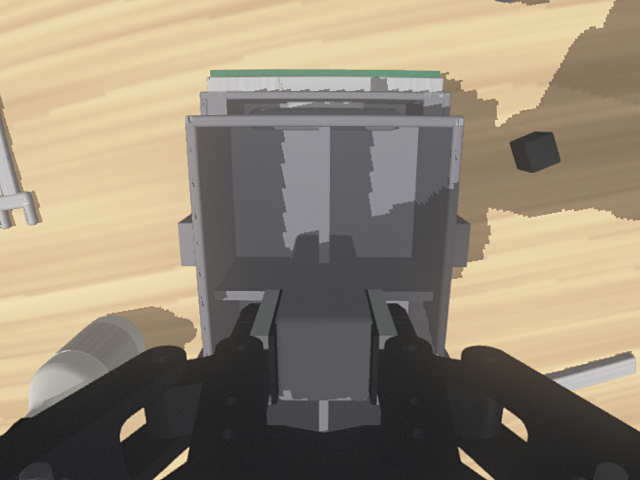

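View pics/s5.png

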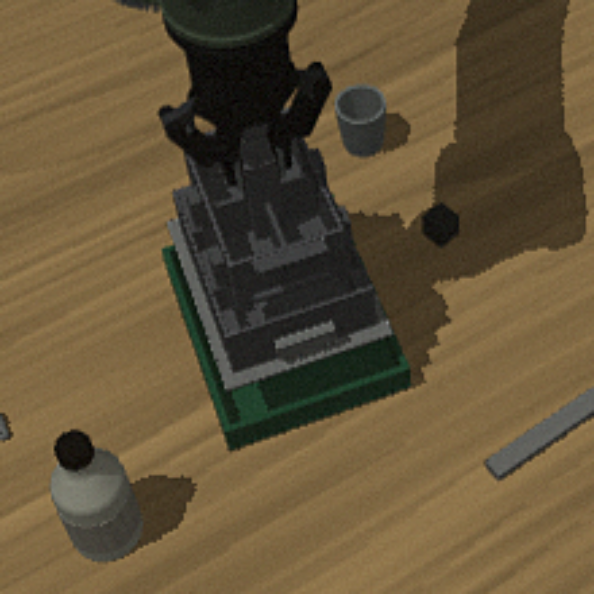

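Emit:
{"api": "arm_command", "payload": {
  "moves": [
    {"rx": 0, "ry": 0, "rz": 0, "x": 0, "y": 0.4, "z": 0, "gripper": -1},
    {"rx": 0, "ry": 0, "rz": 0, "x": 0, "y": 0.8, "z": 0, "gripper": -1},
    {"rx": 0, "ry": 0, "rz": 0, "x": 0, "y": 1.2, "z": 0, "gripper": -1},
    {"rx": 0, "ry": 0, "rz": 0, "x": 0, "y": 1.6, "z": 0, "gripper": -1},
    {"rx": 0, "ry": 0, "rz": 0, "x": 0, "y": 1.9, "z": 0, "gripper": -1}
  ]
}}

```text
clock: 8.42
position: [0.5457, -0.1764, 0.2067]
tool_rot: [-1.57, 0.0, 1.383]
force: [-0.0, -0.6, -4.8]
grip_width: 0.0271
```

Emit:
{"api": "arm_command", "payload": {
  "moves": [
    {"rx": 0, "ry": 0, "rz": 0, "x": 0, "y": 0.2, "z": 0, "gripper": -1},
    {"rx": 0, "ry": 0, "rz": 0, "x": 0, "y": 0.4, "z": 0, "gripper": -1},
    {"rx": 0, "ry": 0, "rz": 0, "x": 0, "y": 0.5, "z": 0, "gripper": -1},
    {"rx": 0, "ry": 0, "rz": 0, "x": 0, "y": 0.5, "z": 0, "gripper": -1}
  ]
}}

```text
clock: 8.75
position: [0.5458, -0.1764, 0.2022]
tool_rot: [-1.571, 0.0, 1.383]
force: [-0.8, 0.2, -4.0]
grip_width: 0.027
```

```bash
python3 - <<'E'
from h import *
s=stat();rel([0.5455,-0.1760,0.19],79.0)
E
```

```text
t 8.75 pos [ 0.5458 -0.1764  0.2022] rot [-89.99   0.    79.24] F [-0.82  0.25 -4.02] M [ 0.05 -0.03  0.02] w 0.027 q [ 0.05  0.48  0.22  1.78 -0.13  0.9   1.71]
shift cm [0.04 1.22 0.04] rotvec [-0.     0.004 -0.   ] deg 0.2 rows>= 0.2939447329304428 0.03376795847712281
```

Cavity entered without contact. The lugs are next, so I'll go slowly.

Emit:
{"api": "arm_command", "payload": {
  "moves": [
    {"rx": 0, "ry": 0.003, "rz": 0, "x": 0, "y": 0.2, "z": 0, "gripper": -1},
    {"rx": 0, "ry": 0.003, "rz": 0, "x": 0, "y": 0.4, "z": 0, "gripper": -1},
    {"rx": 0, "ry": 0.003, "rz": 0, "x": 0, "y": 0.6, "z": 0, "gripper": -1},
    {"rx": 0, "ry": 0.003, "rz": 0, "x": 0, "y": 0.8, "z": 0, "gripper": -1},
    {"rx": 0, "ry": 0.003, "rz": 0, "x": 0, "y": 0.8, "z": 0, "gripper": -1}
  ]
}}

```text
clock: 9.17
position: [0.5457, -0.1764, 0.194]
tool_rot: [-1.57, 0.0, 1.38]
force: [0.5, 0.0, -4.4]
grip_width: 0.0268
```

Emit:
{"api": "arm_command", "payload": {
  "moves": [
    {"rx": 0, "ry": 0, "rz": 0, "x": 0, "y": 0.3, "z": 0, "gripper": -1},
    {"rx": 0, "ry": 0, "rz": 0, "x": 0, "y": 0.6, "z": 0, "gripper": -1},
    {"rx": 0, "ry": 0, "rz": 0, "x": 0, "y": 0.9, "z": 0, "gripper": -1},
    {"rx": 0, "ry": 0, "rz": 0, "x": 0, "y": 1.2, "z": 0, "gripper": -1},
    {"rx": 0, "ry": 0, "rz": 0, "x": 0, "y": 1.4, "z": 0, "gripper": -1}
  ]
}}

```text
clock: 9.58
position: [0.5458, -0.1764, 0.1799]
tool_rot: [-1.57, 0.0, 1.38]
force: [-0.3, -0.3, -4.6]
grip_width: 0.0268
```

Emit:
{"api": "arm_command", "payload": {
  "moves": [
    {"rx": 0, "ry": 0, "rz": 0, "x": 0, "y": 0.2, "z": 0, "gripper": -1},
    {"rx": 0, "ry": 0, "rz": 0, "x": 0, "y": 0.4, "z": 0, "gripper": -1},
    {"rx": 0, "ry": 0, "rz": 0, "x": 0, "y": 0.6, "z": 0, "gripper": -1},
    {"rx": 0, "ry": 0, "rz": 0, "x": 0, "y": 0.6, "z": 0, "gripper": -1},
    {"rx": 0, "ry": 0, "rz": 0, "x": 0, "y": 0.6, "z": 0, "gripper": -1}
  ]
}}

```text
clock: 10.0
position: [0.5458, -0.1765, 0.1744]
tool_rot: [-1.571, 0.0, 1.38]
force: [-0.1, -0.6, -3.4]
grip_width: 0.027
```

```bash
python3 - <<'E'
from h import *
s=stat()
im,d=bot.grab_frame("wrist");save("pics/w6.png",im);np.savez("w6.npz",im=im,d=d,T=ext("wrist",s))
im,d=bot.grab_frame("scene");save("pics/s6.png",cv2.resize(im[180:400,150:370],None,fx=2.7,fy=2.7))
E
```

```text
t 10.0 pos [ 0.5458 -0.1765  0.1744] rot [-89.99   0.    79.07] F [-0.14 -0.6  -3.44] M [-0.    0.03  0.01] w 0.027 q [ 0.06  0.52  0.21  1.8  -0.14  0.84  1.72]
```

View pics/w6.png

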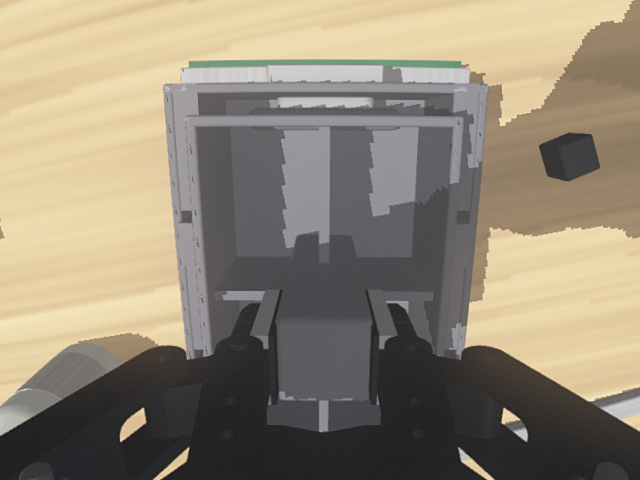

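View pics/s6.png

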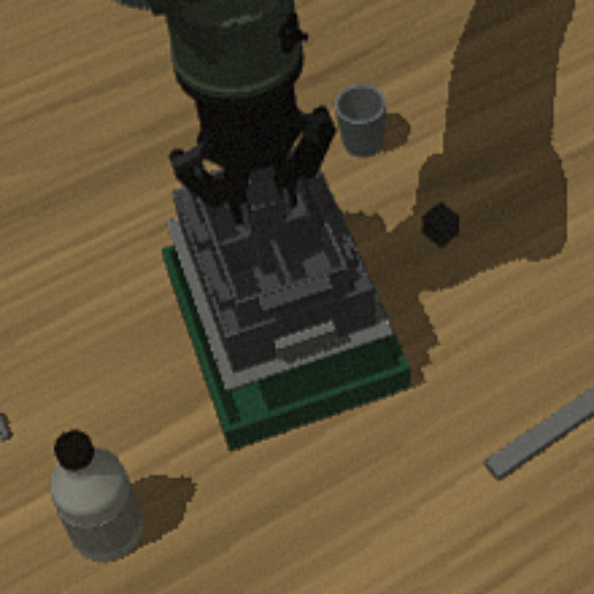

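Emit:
{"api": "arm_command", "payload": {
  "moves": [
    {"rx": 0, "ry": 0, "rz": 0, "x": 0, "y": 0.15, "z": 0, "gripper": -1},
    {"rx": 0, "ry": 0, "rz": 0, "x": 0, "y": 0.3, "z": 0, "gripper": -1},
    {"rx": 0, "ry": 0, "rz": 0, "x": 0, "y": 0.45, "z": 0, "gripper": -1},
    {"rx": 0, "ry": 0, "rz": 0, "x": 0, "y": 0.6, "z": 0, "gripper": -1},
    {"rx": 0, "ry": 0, "rz": 0, "x": 0, "y": 0.75, "z": 0, "gripper": -1}
  ]
}}

```text
clock: 10.52
position: [0.5457, -0.1765, 0.1668]
tool_rot: [-1.57, -0.0, 1.38]
force: [-4.3, 0.4, 1.7]
grip_width: 0.0269
```

Emit:
{"api": "arm_command", "payload": {
  "moves": [
    {"rx": 0, "ry": 0, "rz": 0, "x": 0, "y": 0.15, "z": 0, "gripper": -1},
    {"rx": 0, "ry": 0, "rz": 0, "x": 0, "y": 0.3, "z": 0, "gripper": -1},
    {"rx": 0, "ry": 0, "rz": 0, "x": 0, "y": 0.45, "z": 0, "gripper": -1},
    {"rx": 0, "ry": 0, "rz": 0, "x": 0, "y": 0.6, "z": 0, "gripper": -1},
    {"rx": 0, "ry": 0, "rz": 0, "x": 0, "y": 0.7, "z": 0, "gripper": -1}
  ]
}}

```text
clock: 10.93
position: [0.5458, -0.1765, 0.1598]
tool_rot: [-1.571, 0.0, 1.38]
force: [-4.5, 0.5, 2.6]
grip_width: 0.0267
```

Emit:
{"api": "arm_command", "payload": {
  "moves": [
    {"rx": 0, "ry": 0, "rz": 0, "x": 0, "y": 0.1, "z": 0.04, "gripper": -1},
    {"rx": 0, "ry": 0, "rz": 0, "x": 0, "y": 0.2, "z": 0.07, "gripper": -1},
    {"rx": 0, "ry": 0, "rz": 0, "x": 0, "y": 0.3, "z": 0.07, "gripper": -1},
    {"rx": 0, "ry": 0, "rz": 0, "x": 0, "y": 0.4, "z": 0.07, "gripper": -1},
    {"rx": 0, "ry": 0, "rz": 0, "x": 0, "y": 0.5, "z": 0.07, "gripper": -1}
  ]
}}

```text
clock: 11.35
position: [0.5454, -0.1765, 0.155]
tool_rot: [-1.571, 0.0, 1.38]
force: [-2.2, 1.0, 4.4]
grip_width: 0.0266
```

```bash
python3 - <<'E'
from h import *
s=stat()
im,d=bot.grab_frame("wrist");save("pics/w7.png",im);np.savez("w7.npz",im=im,d=d,T=ext("wrist",s))
E
```

```text
t 11.35 pos [ 0.5454 -0.1765  0.155 ] rot [-9.004e+01  1.000e-02  7.906e+01] F [-2.21  0.98  4.37] M [ 0.02  0.46 -0.04] w 0.0266 q [ 0.06  0.54  0.2   1.82 -0.15  0.79  1.72]
```

View pics/w7.png

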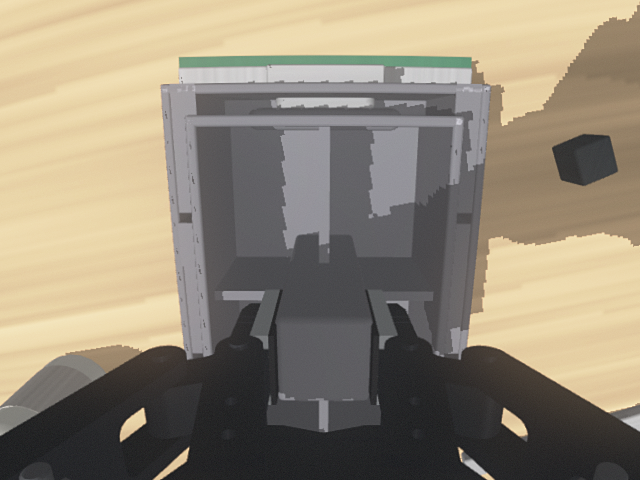

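Emit:
{"api": "arm_command", "payload": {
  "moves": [
    {"rx": 0, "ry": 0, "rz": 0, "x": 0, "y": 0.1, "z": 0.03, "gripper": -1},
    {"rx": 0, "ry": 0, "rz": 0, "x": 0, "y": 0.2, "z": 0.05, "gripper": -1},
    {"rx": 0, "ry": 0, "rz": 0, "x": 0, "y": 0.3, "z": 0.05, "gripper": -1},
    {"rx": 0, "ry": 0, "rz": 0, "x": 0, "y": 0.4, "z": 0.05, "gripper": -1},
    {"rx": 0, "ry": 0, "rz": 0, "x": 0, "y": 0.5, "z": 0.05, "gripper": -1}
  ]
}}

```text
clock: 11.82
position: [0.5449, -0.1763, 0.1499]
tool_rot: [-1.571, 0.0, 1.38]
force: [-0.0, 0.1, 4.5]
grip_width: 0.0268
```

Emit:
{"api": "arm_command", "payload": {
  "moves": [
    {"rx": 0, "ry": 0, "rz": 0, "x": 0, "y": 0.1, "z": 0, "gripper": -1},
    {"rx": 0, "ry": 0, "rz": 0, "x": 0, "y": 0.2, "z": 0, "gripper": -1},
    {"rx": 0, "ry": 0, "rz": 0, "x": 0, "y": 0.3, "z": 0, "gripper": -1},
    {"rx": 0, "ry": 0, "rz": 0, "x": 0, "y": 0.4, "z": 0, "gripper": -1},
    {"rx": 0, "ry": 0, "rz": 0, "x": 0, "y": 0.5, "z": 0, "gripper": -1}
  ]
}}

```text
clock: 12.23
position: [0.5443, -0.1761, 0.1444]
tool_rot: [-1.57, -0.0, 1.38]
force: [-1.5, 1.5, 2.8]
grip_width: 0.0266
```

```bash
cat > gap.py <<'E'
from h import *
import sys
def gap(tag):
    s=stat();im,d=bot.grab_frame("wrist");save(f"pics/{tag}.png",im);T=ext("wrist",s);np.savez(f"{tag}.npz",im=im,d=d,T=T)
    P,u,v=cloud("wrist",d,T)
    t=np.radians(-11);X=np.array([np.cos(t),np.sin(t)]);Y=np.array([-X[1],X[0]])
    q=P[:,:2]*1000-[545.6,-175.7];x,y=q@X,q@Y;z=P[:,2]*1000
    m=(abs(y)<45)&(x>-82)&(x<-78.5);print("lower end rim z",np.median(z[m]),m.sum())
    m=(abs(y)<40)&(x>-69.5)&(x<-66.5);print("tote end rim z",np.median(z[m]),m.sum())
    b=(z>0)
    # edges along x in strip
    m=(abs(y)<40)
    zl=np.median(z[m&(x>-82)&(x<-78.5)]);zt=np.median(z[m&(x>-69.5)&(x<-66.5)])
    k=m&(abs(z-zl)<4)&(x<-72)&(x>-90);print("lower edge x",np.percentile(x[k],2))
    k=m&(abs(z-zt)<4)&(x<-60)&(x>-75);print("tote edge x",np.percentile(x[k],2))
    k=(abs(z-zl)<4)&(x<-50)&(x>-84)&(abs(y)<70)&(abs(y)>57);print("lower y edges",np.percentile(y[k],1),np.percentile(y[k],99))
    k=(abs(z-zt)<4)&(x<-45)&(x>-65)&(abs(y)<49.5)&(abs(y)>40);print("tote y edges",np.percentile(y[k],1),np.percentile(y[k],99))
    print("rim diff (home: 60+5-56=9; catch contact 23.5)",zt-zl)
gap(sys.argv[1])
E
python3 gap.py w8
```

```text
t 12.23 pos [ 0.5443 -0.1761  0.1444] rot [-89.94  -0.    79.07] F [-1.49  1.51  2.84] M [-0.06  0.04  0.03] w 0.0266 q [ 0.07  0.56  0.2   1.83 -0.15  0.77  1.73]
lower end rim z 126.73145069892831 2456
tote end rim z 135.78423310816498 2086
lower edge x -81.81101144622032
tote edge x -70.48759071308082
lower y edges -64.09864714716095 64.0360289842323
tote y edges -48.24167141212085 47.250739006695596
rim diff (home: 60+5-56=9; catch contact 23.5) 9.05323958384841
```

View pics/w8.png

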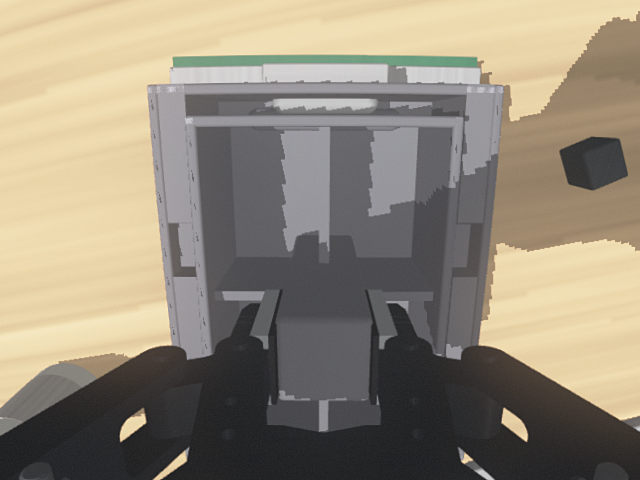

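Emit:
{"api": "arm_command", "payload": {
  "moves": [
    {"rx": 0, "ry": 0, "rz": 0, "x": 0, "y": -0.1, "z": 0, "gripper": -1},
    {"rx": 0, "ry": 0, "rz": 0, "x": 0, "y": -0.2, "z": 0, "gripper": -1},
    {"rx": 0, "ry": 0, "rz": 0, "x": 0, "y": -0.3, "z": 0, "gripper": -1},
    {"rx": 0, "ry": 0, "rz": 0, "x": 0, "y": -0.4, "z": 0, "gripper": -1},
    {"rx": 0, "ry": 0, "rz": 0, "x": 0, "y": -0.5, "z": 0, "gripper": -1}
  ]
}}

```text
clock: 12.7
position: [0.5445, -0.1762, 0.15]
tool_rot: [-1.57, -0.0, 1.38]
force: [-0.7, 0.7, -0.9]
grip_width: 0.027
```

Emit:
{"api": "arm_command", "payload": {
  "moves": [
    {"rx": 0, "ry": 0, "rz": 0, "x": 0, "y": 0, "z": 0, "gripper": -1},
    {"rx": 0, "ry": 0, "rz": 0, "x": 0, "y": 0, "z": 0, "gripper": -1},
    {"rx": 0, "ry": 0, "rz": 0, "x": 0, "y": 0, "z": 0, "gripper": -1},
    {"rx": 0, "ry": 0, "rz": 0, "x": 0, "y": 0, "z": 0, "gripper": -1}
  ]
}}

```text
clock: 13.03
position: [0.5446, -0.1762, 0.1499]
tool_rot: [-1.571, 0.0, 1.38]
force: [-2.4, 0.7, 1.2]
grip_width: 0.0267
```

```bash
python3 gap.py w9
```

```text
t 13.03 pos [ 0.5446 -0.1762  0.1499] rot [-89.99   0.    79.06] F [-2.42  0.66  1.21] M [ 0.11  0.3  -0.12] w 0.0267 q [ 0.07  0.55  0.2   1.82 -0.15  0.78  1.72]
lower end rim z 132.2392566270995 2451
tote end rim z 141.29025474673037 2120
lower edge x -81.76188362832285
tote edge x -70.14760145455843
lower y edges -64.15796828322983 64.04895410612657
tote y edges -48.305272727877 47.14619809586762
rim diff (home: 60+5-56=9; catch contact 23.5) 9.049146817630998
```

Home and staying home; Fz is near zero. Release.

Emit:
{"api": "arm_command", "payload": {
  "moves": [
    {"rx": 0, "ry": 0, "rz": 0, "x": 0, "y": 0, "z": 0, "gripper": 0},
    {"rx": 0, "ry": 0, "rz": 0, "x": 0, "y": 0, "z": 0, "gripper": 0.6},
    {"rx": 0, "ry": 0, "rz": 0, "x": 0, "y": 0, "z": 0, "gripper": 0.6},
    {"rx": 0, "ry": 0, "rz": 0, "x": 0, "y": 0, "z": 0, "gripper": 0.6},
    {"rx": 0, "ry": 0, "rz": 0, "x": 0, "y": 0, "z": 0, "gripper": 0.6}
  ]
}}

```text
clock: 13.5
position: [0.5447, -0.1763, 0.1499]
tool_rot: [-1.571, 0.0, 1.38]
force: [0.1, 0.7, 0.3]
grip_width: 0.0679
```

Emit:
{"api": "arm_command", "payload": {
  "moves": [
    {"rx": 0, "ry": 0, "rz": 0, "x": 0, "y": -0.5, "z": 0, "gripper": 0.6},
    {"rx": 0, "ry": 0, "rz": 0, "x": 0, "y": -2, "z": 0, "gripper": 0.6},
    {"rx": 0, "ry": 0, "rz": 0, "x": 0, "y": -5, "z": 0, "gripper": 0.6},
    {"rx": 0, "ry": 0, "rz": 0, "x": 0, "y": -8, "z": 0, "gripper": 0.6},
    {"rx": 0, "ry": 0, "rz": 0, "x": 0, "y": -12, "z": 0, "gripper": 0.6}
  ]
}}

```text
clock: 13.92
position: [0.5437, -0.1761, 0.2703]
tool_rot: [-1.568, 0.0, 1.38]
force: [-0.2, 0.4, -1.0]
grip_width: 0.0682
```

Emit:
{"api": "arm_command", "payload": {
  "moves": [
    {"rx": 0, "ry": 0, "rz": 0, "x": 0, "y": -3, "z": 0, "gripper": 0.6},
    {"rx": 0, "ry": 0, "rz": 0, "x": 0, "y": -5, "z": 0, "gripper": 0.6},
    {"rx": 0, "ry": 0, "rz": 0, "x": 0, "y": -5, "z": 0, "gripper": 0.6},
    {"rx": 0, "ry": 0, "rz": 0, "x": 0, "y": -5, "z": 0, "gripper": 0.6},
    {"rx": 0, "ry": 0, "rz": 0, "x": 0, "y": -5, "z": 0, "gripper": 0.6}
  ]
}}

```text
clock: 14.33
position: [0.5444, -0.1761, 0.3194]
tool_rot: [-1.57, -0.0, 1.38]
force: [1.0, -0.0, -0.3]
grip_width: 0.0682
```

```bash
python3 gap.py w10; python3 - <<'E'
from h import *
im,d=bot.grab_frame("scene");save("pics/s10.png",im)
z=np.load("w10.npz");P,u,v=cloud("wrist",z["d"],z["T"]);Q=P*1000
S=Q[(Q[:,2]>170)&(Q[:,2]<200)&(np.hypot(Q[:,0]-545,Q[:,1]+176)<30)];print("post",len(S),cv2.minAreaRect(S[:,:2].astype(np.float32)),np.median(S[:,2]))
E
```

```text
t 14.33 pos [ 0.5444 -0.1761  0.3194] rot [-89.96  -0.    79.07] F [ 0.97 -0.05 -0.33] M [-0.01  0.03  0.02] w 0.0682 q [ 0.03  0.36  0.25  1.64 -0.1   1.15  1.68]
lower end rim z 133.263968793554 610
tote end rim z 142.4472832152316 466
lower edge x -81.63458240652784
tote edge x -70.06759949636
lower y edges -64.44931936824952 64.08407589696196
tote y edges -48.590349957425985 46.97855966563599
rim diff (home: 60+5-56=9; catch contact 23.5) 9.183314421677608
post 1790 ((544.6098022460938, -176.0640869140625), (27.761425018310547, 27.78618621826172), 79.25086212158203) 182.19623032172603
```

View pics/w10.png

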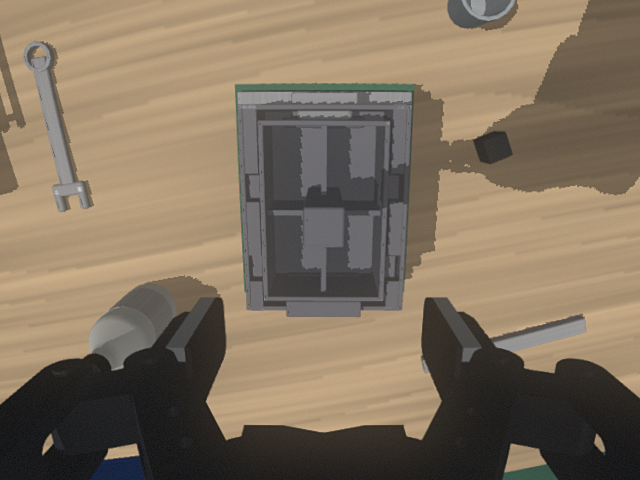

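View pics/s10.png

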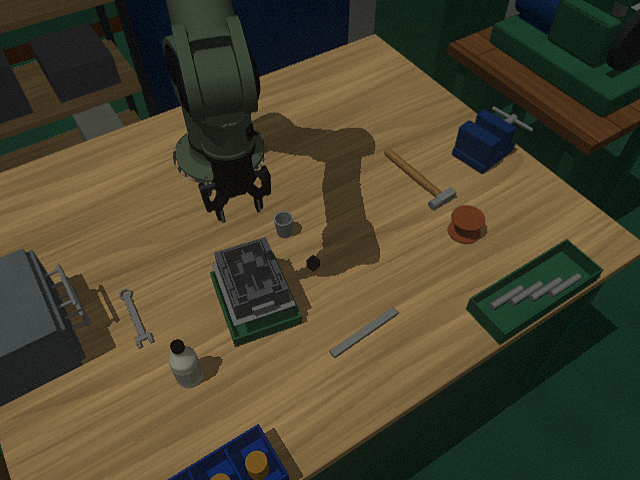

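Emit:
{"api": "arm_command", "payload": {
  "moves": [
    {"rx": 0, "ry": 0, "rz": 0, "x": 0, "y": 0, "z": 0, "gripper": 0.6},
    {"rx": 0, "ry": 0, "rz": 0, "x": 0, "y": 0, "z": 0, "gripper": 0.6},
    {"rx": 0, "ry": 0, "rz": 0, "x": 0, "y": 0, "z": 0, "gripper": 0.6},
    {"rx": 0, "ry": 0, "rz": 0, "x": 0, "y": 0, "z": 0, "gripper": 0.6},
    {"rx": 0, "ry": 0, "rz": 0, "x": 0, "y": 0, "z": 0, "gripper": 0.6}
  ]
}}

```text
clock: 14.85
position: [0.5446, -0.1763, 0.3198]
tool_rot: [-1.571, 0.0, 1.38]
force: [-0.3, 0.2, 0.5]
grip_width: 0.0685
```

```bash
python3 gap.py w11 && python3 -c "
from h import *
print(bot.job_done())"
```

```text
t 14.85 pos [ 0.5446 -0.1763  0.3198] rot [-8.998e+01  1.000e-02  7.906e+01] F [-0.33  0.19  0.53] M [0.02 0.03 0.04] w 0.0685 q [ 0.03  0.36  0.25  1.64 -0.1   1.15  1.68]
lower end rim z 133.42726265919535 487
tote end rim z 142.38241554595155 441
lower edge x -81.24979966383461
tote edge x -70.27990085948113
lower y edges -64.26417116306679 64.07178426804595
tote y edges -48.566366497530616 46.97266725702327
rim diff (home: 60+5-56=9; catch contact 23.5) 8.963303789514327
the job is handed in; nothing more can be done
None
```

The loose tote is nested fully home in the lower tote, released, and the job was handed in at about 14.9 s. I gripped it by its post, turned it to match the lower tote, lowered its lugs into the slots and pressed it slowly past the roller catches. I then eased the stand up, let go and backed off.

**Disagreement with the task:** I turned the tote about 32°, not half a turn. The task says it starts facing opposite to the lower tote. In the images, its lugs and lip gave a heading of +20.8° and the lower tote's slots gave -11°, so both already faced the same way. The lugs then went down the slots without contact, below the 48 mm height at which it would stack if reversed.

| Last check | Measured | Target |
|---|---|---|
| Height difference between the rims | 9.0 mm | 9 mm when home |
| Distance between centres | about 1 mm | within 5 mm |
| Difference in heading | about 0.3° | within 0.08 rad (4.6°) |
| Lower tote's underside above the bench | about 77–78 mm | more than 75 mm |
| Highest reading while pressing, with the tote's weight added | about 9 N | 25 N limit |

- **Pressing force:** it was read only at the end of each move call, so a brief peak in between, such as at the snap, would not show.
- **Stand height:** this margin is the thinnest, because the tote's own weight keeps the pan slightly down. The two final readings, half a second apart, were steady.
- **Bystanders:** all of them look unmoved in the scene picture. I checked them only by eye.

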